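Push the punch case home between the brass rails

TASK

Line the wooden punch case up with the lane on the green rack, then push it down the lane between the two polished brass rails until it sits fully home against the dark steel stop at the far end, and back away from it. Only push the case along with the fingers: never lift or tip it, and do not let the case or the robot touch either brass rail. Leave the oil bottle, the screw jar and the punch block standing where they are.

Things in the scene. Friction and masses are not known exactly. Their poses are not given: they have to be found in the camera images.
- case: Closed wooden case, 80 mm long (its x axis, along the lane), 96 mm wide (y), 60 mm tall, about 0.5 kg (varies 0.35 to 0.7), slides with friction. Origin: centre of its underside. z up; at the start its x axis points within 0.25 rad of the lane direction and its centre lies up to 25 mm to either side of the lane's middle line, on the open front part of the rack, short of the mouth.
- lane_mouth (a point): Point on the floor of the lane, midway between the near ends of the two rails. The floor is the top of a green plate 6 mm thick, 200 mm wide, fixed to the bench; the plate runs from 135 mm before the mouth (towards the robot) to 145 mm beyond it. x axis: along the lane, from mouth to stop; y to the left; z up. The lane is 112 mm wide between the rails, 8 mm more than the case on each side, and 125 mm long.
- lane_end (a point): Point on the floor of the lane at the middle of the stop's face, 125 mm beyond the mouth, same axes as lane_mouth. The stop is a fixed dark steel block 15 mm thick, 136 mm wide, 45 mm high above the floor; the case is home when its leading face meets it, i.e. when the case's origin is 40 mm short of this point.
- rail_left: Fixed brass rail on the left of the lane (+y of the lane), 125 mm long, 12 mm wide, 20 mm high above the lane floor (top 26 mm above the bench). Origin: centre of its underside, on the lane floor. Must not be touched. The case stands 40 mm higher than the rails, so fingers can push it above them.
- rail_right: The same rail on the right of the lane (-y of the lane).
- oil_bottle: Loose yellow bottle with red cap, 40 mm across, 85 mm tall, standing beside the rack. Origin: centre of its underside. Leave alone.
- screw_jar: Loose glass jar with steel lid, 48 mm across, 60 mm tall, standing beside the rack. Origin: centre of its underside. Leave alone.
- punch_block: Loose light wooden block 60 x 50 x 35 mm with six steel punches 8 mm across standing 40 mm out of its top, beside the rack. Origin: centre of its underside. Leave alone.
There are look-alikes about, which are no part of the job. Leave any blue or purple look-alike of the case alone.

How it is judged:
At the end, for the whole second after the job is handed in: The case rests on the lane floor between the rails, its leading face within 6 mm of the stop, turned under 0.15 rad from the lane, at rest and let go (x of case in the frame of lane_end between -0.046 and -0.036 m and y of case in the frame of lane_end between -0.009 and 0.009 m and z of case in the frame of lane_end below 0.004 m and angle between the x axis of case and the x axis of lane_end, either way round below 0.15 rad and linear speed of case below 0.01 m/s); the robot touches nothing.
It fails at once if a brass rail was touched (contact force between any of rail_left, rail_right and anything else above 0.2 N).
It fails at once if the case was lifted (over 10 mm) or tipped (over 0.2 rad) (z of case in the frame of lane_end above 0.01 m or angle between case's own z axis and vertical above 0.2 rad).
It fails at once if a bystander was moved over 15 mm or tipped (distance of any of oil_bottle, screw_jar, punch_block from where it was at the start of the episode above 0.015 m or angle between any of oil_bottle, screw_jar, punch_block's own z axis and vertical above 0.3 rad).
It also fails if it takes over 64 s, if anything falls off the work surface, if the arm or the gripper's body presses on something with over 40 N, if the wrist force passes 120 N, or if a joint passes its speed limit or range.

ROBOT

A 7-joint arm with a two-finger parallel gripper is mounted at the origin on the work surface. World frame = base frame: x ahead of the robot, y to its left, z up, the work surface at z = 0. Lengths are in m, angles in rad, forces in N, time in s.
With the tool pointing down it reaches from about 0.4 to 0.85 m from the base axis. Payload 4.5 kg.
Tool frame: the origin (TCP) lies at the very end of the fingers, on their centre line; the grasp point (between the pads) lies 19 mm behind it (r.pinch_z is the distance from the TCP to the grasp point, in m); z points along the fingers, y is the line along which they close (so a half turn about z gives the same grasp; the last joint's range is limited). The gripper opens to 88 mm and grips with 3 to 60 N. Pads are 18 mm wide; open, the fingers measure 123 mm over their backs; the gripper's body (75 mm by 187 mm) begins 45 mm behind the grasp point.
Start: joints at [-1.134, 0.689, -0.195, 1.565, 0.157, 0.902, -0.215], TCP at [0.245, 0.575, 0.239] pointing down, gripper open.
Joint ranges: [-3.01, 3.01], [-0.46, 2.08], [-1.47, 1.51], [0.13, 2.56], [-1, 4.14], [0.04, 2.09], [-2.66, 2.66]. Speed limits (rad/s): [2.57, 2.57, 3.14, 3.14, 3.14, 3.14, 3.14].

INTERFACE

Orientations are given as a unit quaternion [x, y, z, w].
In Python, from plant import r, cams gives the robot as it stands.
- The arm moves only by the shell command python3 -m pendant 'ROWS' [FORCE]. ROWS is JSON, a list of rows, each a list of 3 entries, a list of its own where there are three numbers: the closure, from -1 (fully open) to 1 (shut), then the shift along the tool's x, y, z in mm, then the turn, a rotation vector about the tool's x, y, z in degrees. A call has 1 to 8 rows; each row shifts and turns the commanded pose from where the row before left it, along the tool's axes as they then stand; what a row does not reach is not made up. A row lasts 1/8 s, in which the tool goes at most 62.5 mm and 10.7 degrees, less where a joint would pass 70% of its speed; a pose out of reach is approached as far as the arm can. A call with a gripper value outside its range is refused whole. The fingers move at their own pace and stop on an object; FORCE is the grip in N (left out, the last holds). Time passes only in rows, so rows that do not move let the fingers close. It gives the time, the measured TCP pose, the force, the opening and the grip force at its end, in the units of the state.
- r.get_state(): the state, without advancing time (a new reading comes with each control period).
- cams.snapshot(name): name is "scene" or "top" or "wrist"; returns a dict with "img" (400x640x3 uint8, red, green, blue), "camera_matrix" (3x3 intrinsics, pixels), "camera_from_world" (4x4, takes a point from world to camera coordinates); the wrist camera has in their place "tool_from_camera" (4x4, takes a point from camera to tool coordinates, whose origin is the TCP and whose axes are the flange's). Camera axes: x right, y up, looking along -z (the intrinsics and any distortion apply to the point x, -y, -z); pixel columns grow to the right and rows downward; lengths in m; the calibration is good to about 2 mm. A picture is of the moment at which its call begins: read the wrist's pose just before it. There is no depth.
- r.finish_job(): hands the job in; it is judged then, once.
The state is a dict: "clock": time; "q": joint angles; "qd": joint speeds; "joint_torque": joint torques, N m; "tool_pos": TCP position; "eef_rot": TCP orientation; "contact_force": force on the tool from outside, world axes, zero at the start; "moment": the same for the moment, N m; "opening": opening from 0.0 (shut) to 1.0 (fully open); "finger_force": force on a finger pad.
Only numpy, scipy, OpenCV 4.12 (cv2) and the standard library are available. Lean on these libraries where they do the work, as an engineer would, in place of code of your own. Each camera call takes 0.05 s, during which the arm holds its last target. There are 200 camera calls.

## Working session

There is one attempt and no reset: what is moved stays moved. The work goes in short steps, Python scripts to look and compute and a shell command to move; the robot and the scene stay as the last step left them, time stands still between calls to the robot, and variables do not carry over. Pictures are saved under pics/ and viewed, at most 10 in all, crops included, and the job is handed in when it is done.

```bash
ls; mkdir -p pics; python3 - <<'E'
from plant import r,cams
import cv2,numpy as np
s=r.get_state();print(s)
a=cams.snapshot("scene");b=cams.snapshot("top")
for n,d in(("scene",a),("top",b)):
    cv2.imwrite(f"pics/{n}0.png",d["img"][:,:,::-1]);print(d["camera_matrix"],d["camera_from_world"],[k for k in d])
E
```

```text
pics
{'clock': 0.0, 'q': array([-1.1341972 ,  0.68994321, -0.19451983,  1.56634209,  0.1573226 ,
        0.90247805, -0.21513082]), 'qd': array([ 0.00019635,  0.00022661,  0.00180846,  0.0020134 , -0.00014665,
        0.00110205,  0.00025378]), 'joint_torque': array([ 3.19193930e-05, -5.27564764e+01, -1.26623165e+00, -1.53425056e+01,
       -5.24732319e-02,  6.79138771e-03,  1.69581890e-04]), 'tool_pos': array([0.24480027, 0.57438788, 0.23793614]), 'eef_rot': array([ 2.00005513e-01,  9.79794369e-01, -8.81879112e-04, -1.06401846e-04]), 'contact_force': array([-0.00367699,  0.1619393 ,  0.03578413]), 'moment': array([-0.05062716,  0.0163698 , -0.0267565 ]), 'finger_force': 0.0, 'opening': 0.9970338410871028}
[[454.17626341   0.         312.12571919]
 [  0.         454.17626341 202.84718238]
 [  0.           0.           1.        ]] [[ 0.36889625  0.92945716  0.00499449 -0.26168402]
 [-0.5323074   0.20685868  0.82088874  0.254416  ]
 [ 0.76194776 -0.30548138  0.57106632 -1.34381994]
 [ 0.          0.          0.          1.        ]] ['img', 'camera_matrix', 'camera_from_world']
[[389.21396474   0.         319.86737952]
 [  0.         389.21396474 206.80095901]
 [  0.           0.           1.        ]] [[ 5.20938905e-04 -9.99953445e-01  9.63519807e-03  4.73636340e-02]
 [ 9.98046104e-01  1.12190066e-03  6.24717193e-02 -5.50957213e-01]
 [-6.24796207e-02  9.58382794e-03  9.98000224e-01 -9.39745924e-01]
 [ 0.00000000e+00  0.00000000e+00  0.00000000e+00  1.00000000e+00]] ['img', 'camera_matrix', 'camera_from_world']
```

View pics/scene0.png

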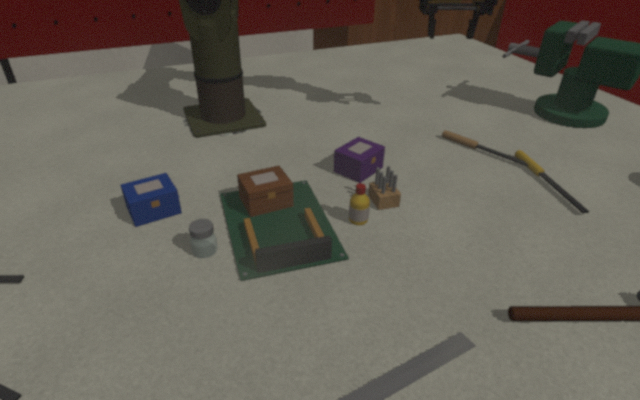

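View pics/top0.png

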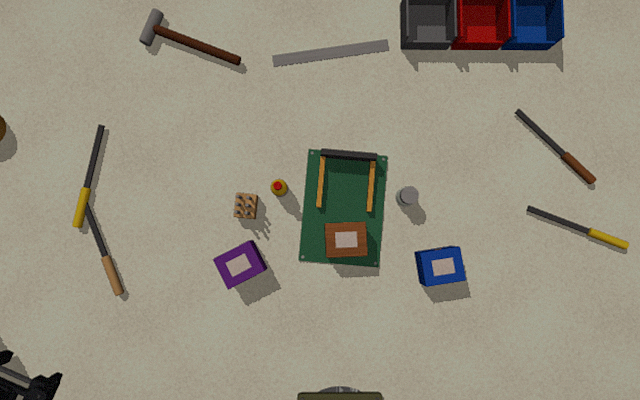

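The scene and top views show the rack (top view cols 300–388, rows 149–266). The brown case is at about (346,240), the brass rails at (321,182) and (371,186), and the stop at (349,154). The bottle (279,187), punches (246,206) and jar (407,197) stand beside the rack.

```bash
cat > h.py <<'E'
import numpy as np,cv2
from plant import r,cams
def ray(d,px):
    K=d["camera_matrix"];T=d["camera_from_world"]
    px=np.atleast_2d(px).astype(float)
    c=np.c_[(px-K[[0,1],[2,2]])/K[0,0],np.ones(len(px))]*[1,-1,-1]
    return -T[:3,:3].T@T[:3,3], c@T[:3,:3]
def onz(d,px,z):
    o,v=ray(d,px); return o+v*((z-o[2])/v[:,2])[:,None]
def tri(d1,p1,d2,p2):
    o1,v1=ray(d1,p1);o2,v2=ray(d2,p2)
    s=np.linalg.lstsq(np.c_[v1[0],-v2[0]],o2-o1,rcond=None)[0]
    a,b=o1+s[0]*v1[0],o2+s[1]*v2[0]; return (a+b)/2,np.linalg.norm(a-b)
def hsv(d): return cv2.cvtColor(d["img"],cv2.COLOR_RGB2HSV)
def blobs(m,amin):
    n,l,st,c=cv2.connectedComponentsWithStats(m.astype(np.uint8))
    return [(l==i,st[i],c[i]) for i in range(1,n) if st[i][4]>=amin]
E
python3 - <<'E'
from h import *
d=cams.snapshot("top");s=cams.snapshot("scene");H=hsv(d);S=hsv(s)
for n,p in dict(railL=(321,182),railR=(371,186),case=(330,240),case2=(346,226),label=(346,240),plate=(345,190),stop=(349,154)).items(): print(n,H[p[1],p[0]])
for n,p in dict(rail=(252,236),rail2=(314,223),casetop=(248,180),front=(255,202),side=(285,195),label=(265,179),plate=(280,225)).items(): print('s',n,S[p[1],p[0]])
E
```

```text
railL [ 17 180 167]
railR [ 16 175 162]
case [ 13 182 105]
case2 [ 13 172 120]
label [ 11  44 158]
plate [ 68 106  77]
stop [165  11  48]
s rail [ 18 139 112]
s rail2 [ 17 133 113]
s casetop [ 13 135  83]
s front [ 13 131  72]
s side [ 15 113  70]
s label [ 15  30 120]
s plate [64 58 66]
```

```bash
python3 - <<'E'
import cv2,numpy as np
a=cv2.imread("pics/top0.png")[140:275,290:400];b=cv2.imread("pics/scene0.png")[160:280,210:350]
a=cv2.resize(a,None,fx=4,fy=4,interpolation=cv2.INTER_CUBIC)[:,:];b=cv2.resize(b,None,fx=2.4,fy=2.4)
o=np.zeros((540,440+336,3),np.uint8);o[:,:440]=a;o[:288,440:]=b
cv2.imwrite("pics/crop0.png",o)
E
```

```text
(no output)
```

View pics/crop0.png

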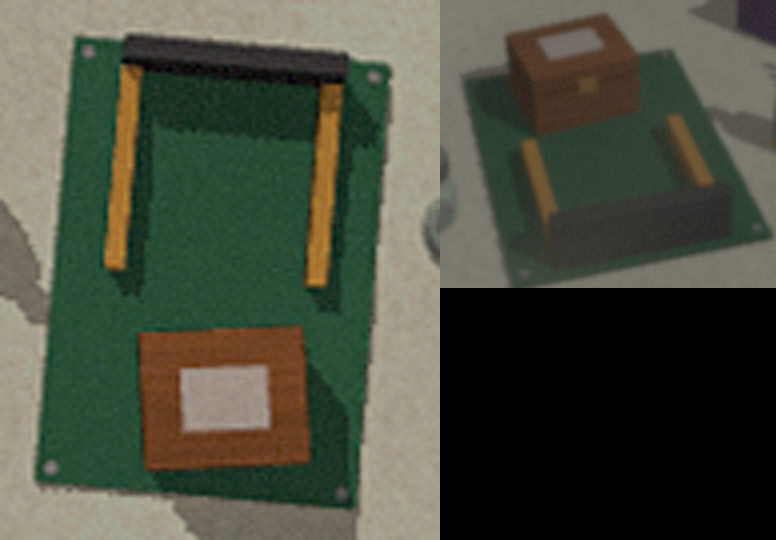

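```bash
cat >> h.py <<'E'
def axis_deg(P):  # long-axis angle of a point set in world xy, deg, folded to +-90
    e=np.linalg.svd(P[:,:2]-P[:,:2].mean(0),full_matrices=False)[2][0]
    return (np.degrees(np.arctan2(e[1],e[0]))+90)%180-90
def rect(m):
    c=max(cv2.findContours(m.astype(np.uint8),cv2.RETR_EXTERNAL,cv2.CHAIN_APPROX_NONE)[0],key=cv2.contourArea)
    return cv2.boxPoints(cv2.minAreaRect(c))
def masks(d,roi):
    H=hsv(d).astype(int);h,s,v=H[...,0],H[...,1],H[...,2]
    R=np.zeros(h.shape,bool);x0,x1,y0,y1=roi;R[y0:y1,x0:x1]=1
    return R,h,s,v
E
python3 - <<'E'
from h import *
d=cams.snapshot("top");s=cams.snapshot("scene")
print("cam",ray(d,[320,200])[0])
R,h,S,v=masks(d,(295,395,140,275))
br=R&(h>=8)&(h<=22)&(S>110)
ends=[]
for m,st,c in blobs(br&(v>138),40):
    q=rect(m);P=onz(d,q,.026);P=P[np.argsort(P[:,0])]
    ends.append((P[:2].mean(0),P[2:].mean(0)));print("rail",st[4],*[e.round(4) for e in ends[-1]],axis_deg(onz(d,np.argwhere(m)[:,::-1],.026)))
lb=R&(S<80)&(v>120)&(h<25)
L=[b for b in blobs(lb,100) if 335<b[2][0]<357 and 230<b[2][1]<250][0]
cm=[b for b in blobs(br&(v<=138)|L[0],500)][0]
q=rect(cm[0]);P=onz(d,q,.066);print("case",P.round(4),P.mean(0),np.linalg.norm(P-np.roll(P,1,0),axis=1))
for i in range(4):
    e=P[(i+1)%4]-P[i];print(np.degrees(np.arctan2(e[1],e[0])))
R2,h2,S2,v2=masks(s,(235,300,165,220))
L2=max(blobs(R2&(S2<80)&(v2>95)&(h2<30),60),key=lambda b:b[1][4])
print("label tri",tri(d,L[2],s,L2[2]),L2[1],"z66",onz(d,L[2],.066))
g=R&(h>50)&(h<90)&(S>50); g=cv2.morphologyEx((g|br).astype(np.uint8),cv2.MORPH_CLOSE,np.ones((15,15)))
P=onz(d,rect(g),.006);print("plate",P.round(4),P.mean(0))
# bench things
for n,p in dict(bottle=(279,187),jar=(407,197)).items(): print(n,onz(d,p,.06))
print("block",onz(d,(246,206),.05))
E
```

```text
cam [0.49114106 0.05698591 0.97182953]
rail 210 [0.5521 0.0529 0.026 ] [0.6701 0.0423 0.026 ] -4.6539975084063485
rail 184 [ 0.5424 -0.0705  0.026 ] [ 0.6461 -0.0796  0.026 ] -5.120041860739661
case [[ 0.5103  0.0384  0.066 ]
 [ 0.515  -0.0585  0.066 ]
 [ 0.4349 -0.0618  0.066 ]
 [ 0.4304  0.0346  0.066 ]] [ 0.47266305 -0.01180566  0.066     ] [0.08005589 0.09707596 0.0801655  0.09654343]
-87.23438739988956
-177.66107813882707
92.70186417647791
2.7195133024082354
label tri (array([ 0.47442651, -0.00683722,  0.08112072]), np.float64(0.00799067562612147)) [235 165  65  22 468] z66 [[ 0.47287165 -0.01179303  0.066     ]]
plate [[ 0.4205  0.1011  0.006 ]
 [ 0.6974  0.0784  0.006 ]
 [ 0.6805 -0.1225  0.006 ]
 [ 0.4037 -0.0962  0.006 ]] [ 0.55051883 -0.00979185  0.006     ]
bottle [[0.59479177 0.14440077 0.06      ]]
jar [[ 0.57159545 -0.1570738   0.06      ]]
block [[0.5505566  0.22314542 0.05      ]]
```

```bash
cat >> h.py <<'E'
from scipy.spatial.transform import Rotation as Ro
M=np.array([.5465,-.009]);A=np.radians(-4.75);U=np.array([np.cos(A),np.sin(A)]);N=np.array([-U[1],U[0]])
def lane(p): return ((p[:2]-M)@U*1e3).round(1),((p[:2]-M)@N*1e3).round(1)
def calc(lon,lat,z,yaw):
    "tool turn needed (deg, about tool z), then shift (mm) in turned tool axes; yaw = tool-y heading rel. to lane"
    s=r.get_state();R=Ro.from_quat(s["eef_rot"]);y=R.as_matrix()[:,1]
    d=((yaw+np.degrees(A)-np.degrees(np.arctan2(y[1],y[0])))+180)%360-180
    tgt=Ro.from_rotvec([0,0,-d],degrees=True);p=np.r_[M+lon/1e3*U+lat/1e3*N,z]-s["tool_pos"]
    print("clock",s["clock"],"lane now",lane(s["tool_pos"]),"z",s["tool_pos"][2].round(4),"tilt",R.as_matrix()[:,2].round(3),"F",s["contact_force"].round(1))
    print("turn",round(-d,2),"shift",((R*tgt).inv().apply(p)*1e3).round(1))
E
python3 - <<'E'
from h import *
calc(-73,-85,.13,0)
d=cams.snapshot("top");s=cams.snapshot("scene")
R,h,S,v=masks(s,(235,300,165,220))
L2=max(blobs(R&(S<50)&(v>105)&(h<30)&(np.indices(h.shape)[1]<292)&(np.indices(h.shape)[1]>247),40),key=lambda b:b[1][4]);print(L2[1:])
print(tri(d,(346.3,239.8),s,L2[2]))
E
```

```text
clock 0.3 lane now (np.float64(-348.9), np.float64(556.8)) z 0.2385 tilt [-0. -0. -1.] F [-0.6 -1.4  0.7]
turn 71.68 shift [-641.8  275.9  108.8]
(array([252, 172,  26,  12, 195], dtype=int32), array([264.15384615, 177.72820513]))
(array([ 0.47112692, -0.01328016,  0.06259805]), np.float64(0.00019659535664647953))
```

```bash
python3 -m pendant '[[0.2,[0,0,0],[0,0,10.2]],[0.2,[0,0,0],[0,0,10.2]],[0.2,[0,0,0],[0,0,10.2]],[0.2,[0,0,0],[0,0,10.2]],[0.2,[0,0,0],[0,0,10.2]],[0.2,[0,0,0],[0,0,10.2]],[0.2,[0,0,0],[0,0,10.2]]]' && python3 -m pendant '[[0.2,[-50,21,0],[0,0,0]],[0.2,[-50,21,0],[0,0,0]],[0.2,[-50,21,0],[0,0,0]],[0.2,[-50,21,0],[0,0,0]],[0.2,[-50,21,0],[0,0,0]],[0.2,[-50,21,0],[0,0,0]],[0.2,[-50,21,0],[0,0,0]],[0.2,[-50,21,0],[0,0,0]]]' && python3 -c "
from h import *
calc(-73,-85,.13,0)"
```

```text
clock: 1.27
tool_pos: [0.2448, 0.5751, 0.2388]
eef_rot: [0.736, 0.677, 0.0, -0.0]
contact_force: [-0.0, -0.2, -1.0]
opening: 0.399
finger_force: 0.0
clock: 2.28
tool_pos: [0.3819, 0.1618, 0.239]
eef_rot: [0.734, 0.679, 0.001, 0.0]
contact_force: [0.7, 0.0, 0.3]
opening: 0.4
finger_force: 0.0
clock 2.275 lane now (np.float64(-178.2), np.float64(156.5)) z 0.239 tilt [ 0.001  0.001 -1.   ] F [0.7 0.  0.3]
turn 0.3 shift [-241.6  105.1  108.9]
```

```bash
python3 -m pendant '[[0.2,[-48,21,0],[0,0,0.3]],[0.2,[-48,21,0],[0,0,0]],[0.2,[-48,21,0],[0,0,0]],[0.2,[-48,21,0],[0,0,0]],[0.2,[-48,21,0],[0,0,0]],[0.2,[0,0,50],[0,0,0]],[0.2,[0,0,50],[0,0,0]],[0.2,[0,0,0],[0,0,0]]]' && python3 - <<'E'
from h import *
calc(-73,-85,.03,0)
d=cams.snapshot("wrist");cv2.imwrite("pics/w1.png",d["img"][:,:,::-1]);print(d["camera_matrix"],d["tool_from_camera"])
E
```

```text
clock: 3.28
tool_pos: [0.464, -0.0844, 0.1364]
eef_rot: [0.736, 0.677, -0.002, -0.003]
contact_force: [-0.2, -0.0, 0.4]
opening: 0.402
finger_force: 0.0
clock 3.275 lane now (np.float64(-76.0), np.float64(-82.0)) z 0.1364 tilt [-0.007  0.001 -1.   ] F [-0.2 -0.   0.4]
turn -0.03 shift [ -3.1   3.8 106.4]
[[324.42746562   0.         318.46535767]
 [  0.         324.42746562 198.0848008 ]
 [  0.           0.           1.        ]] [[-3.73128208e-04  9.52796146e-01  3.03610549e-01  7.80773885e-02]
 [ 9.99999106e-01  7.45400716e-04 -1.11026134e-03  4.14043942e-04]
 [-1.28416425e-03  3.03609863e-01 -9.52795572e-01 -1.45173626e-01]
 [ 0.00000000e+00  0.00000000e+00  0.00000000e+00  1.00000000e+00]]
```

View pics/w1.png

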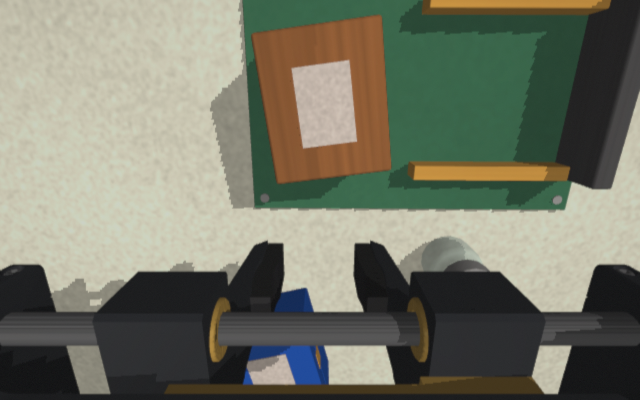

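The wrist view shows the case centred near (322,105). The right rail runs (410–570,172), and the fingertips (270/365,243) are clear to the case's right. I'll descend there.

```bash
python3 -m pendant '[[0.2,[-3,4,35],[0,0,0]],[0.2,[0,0,35],[0,0,0]],[0.2,[0,0,31],[0,0,0]],[0.2,[0,0,2],[0,0,0]],[0.2,[0,0,0],[0,0,0]]]' && python3 -c "
from h import *
calc(-73,-57,.03,0)"
```

```text
clock: 3.95
tool_pos: [0.4713, -0.0881, 0.0375]
eef_rot: [0.736, 0.677, 0.001, 0.001]
contact_force: [-0.4, -0.1, 0.5]
opening: 0.398
finger_force: 0.0
clock 3.95 lane now (np.float64(-68.4), np.float64(-85.1)) z 0.0375 tilt [ 0.003 -0.    -1.   ] F [-0.4 -0.1  0.5]
turn -0.02 shift [28.1 -4.6  7.5]
```

```bash
python3 -m pendant '[[0.2,[0,-4,0],[0,0,0]],[0.2,[4,0,3],[0,0,0]],[0.2,[4,0,0],[0,0,0]],[0.2,[3,0,0],[0,0,0]],[0.2,[3,0,0],[0,0,0]],[0.2,[3,0,0],[0,0,0]],[0.2,[3,0,0],[0,0,0]],[0.2,[3,0,0],[0,0,0]]]' && python3 -c "
from h import *
calc(-73,-57,.03,0)"
```

```text
clock: 4.95
tool_pos: [0.4673, -0.0649, 0.0327]
eef_rot: [0.736, 0.677, -0.0, -0.0]
contact_force: [-0.8, -3.4, 1.9]
opening: 0.401
finger_force: 1.7
clock 4.95 lane now (np.float64(-74.3), np.float64(-62.3)) z 0.0327 tilt [-0.001 -0.    -1.   ] F [-0.8 -3.4  1.9]
turn -0.05 shift [5.3 1.3 2.7]
```

```bash
python3 -m pendant '[[0.2,[2,0,0],[0,0,0]],[0.2,[2,0,0],[0,0,0]],[0.2,[1,0,0],[0,0,0]],[0.2,[0,0,0],[0,0,0]],[0.2,[0,0,0],[0,0,0]]]' && python3 - <<'E'
from h import *
calc(-73,-57,.03,0)
d=cams.snapshot("wrist");cv2.imwrite("pics/w2.png",d["img"][:,:,::-1])
E
```

```text
clock: 5.58
tool_pos: [0.4683, -0.0596, 0.0327]
eef_rot: [0.736, 0.677, 0.0, -0.0]
contact_force: [-1.3, -2.4, 0.2]
opening: 0.4
finger_force: 1.2
clock 5.575 lane now (np.float64(-73.8), np.float64(-56.9)) z 0.0327 tilt [ 0.  0. -1.] F [-1.3 -2.4  0.2]
turn -0.02 shift [-0.1  0.8  2.7]
```

View pics/w2.png

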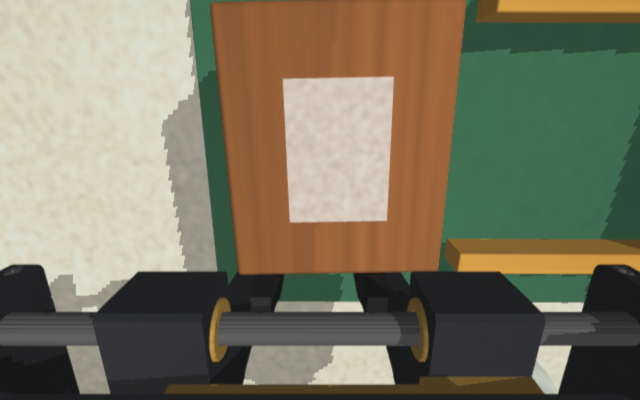

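The case is flush with the fingers and square to the view; its edges run vertically, centred near col 338. I'll retreat, rise, and check the joint angles and a top view.

```bash
python3 -m pendant '[[0.2,[-10,0,0],[0,0,0]],[0.2,[-20,0,0],[0,0,0]],[0.2,[-10,0,-40],[0,0,0]],[0.2,[0,0,-50],[0,0,0]],[0.2,[-40,0,-30],[0,0,0]],[0.2,[-60,0,0],[0,0,0]],[0.2,[-60,0,0],[0,0,0]],[0.2,[0,0,0],[0,0,0]]]' && cat > look.py <<'E'
from h import *
import sys
d=cams.snapshot("top");cv2.imwrite(f"pics/{sys.argv[1]}.png",cv2.resize(d["img"][130:280,280:410,::-1],None,fx=4,fy=4))
R,h,S,v=masks(d,(295,395,140,275))
br=R&(h>=8)&(h<=22)&(S>110)
for m,st,c in blobs(R&(S<80)&(v>120)&(h<25),60):
    if 310<c[0]<385 and st[4]<500: print("label",c,st[4],lane(onz(d,c,.066)[0]))
cm=max(blobs(cv2.morphologyEx((br&(v<=138)).astype(np.uint8),cv2.MORPH_OPEN,np.ones((5,5))),100),key=lambda b:b[1][4])
P=onz(d,rect(cm[0]),.066)
print("case lane",lane(P.mean(0)),"corners",[lane(p) for p in P])
print("q",r.get_state()["q"].round(2))
E
python3 look.py t2; python3 -c "
from h import *
calc(-132,0,.15,90)"
```

```text
clock: 6.62
tool_pos: [0.4506, -0.2661, 0.1531]
eef_rot: [0.739, 0.673, -0.001, 0.002]
contact_force: [0.5, 0.5, 0.6]
opening: 0.402
finger_force: 0.0
label [340.88358209 236.36119403] 335 (np.float64(-67.8), np.float64(2.8))
label [330.70754717 268.66037736] 106 (np.float64(-144.0), np.float64(20.3))
case lane (np.float64(-68.1), np.float64(2.9)) corners [(np.float64(-109.3), np.float64(49.9)), (np.float64(-29.6), np.float64(52.1)), (np.float64(-26.9), np.float64(-44.5)), (np.float64(-106.6), np.float64(-46.2))]
q [ 0.45  0.69 -0.02  1.96  0.03  0.49  0.32]
clock 6.675 lane now (np.float64(-73.9), np.float64(-260.2)) z 0.1528 tilt [ 0.002 -0.001 -1.   ] F [0.9 0.7 0. ]
turn -90.34 shift [ 58.1 260.2   2.4]
```

```bash
python3 -m pendant '[[0.2,[0,0,0],[0,0,-10.5]],[0.2,[0,0,0],[0,0,-10.5]],[0.2,[0,0,0],[0,0,-10.5]],[0.2,[0,0,0],[0,0,-10.5]],[0.2,[0,0,0],[0,0,-10.5]],[0.2,[0,0,0],[0,0,-10.5]],[0.2,[0,0,0],[0,0,-10.5]],[0.2,[0,0,0],[0,0,-10.5]]]' && python3 -m pendant '[[0.2,[0,0,0],[0,0,-6.3]],[0.2,[12,52,0],[0,0,0]],[0.2,[12,52,0],[0,0,0]],[0.2,[12,52,0],[0,0,0]],[0.2,[12,52,0],[0,0,0]],[0.2,[12,52,0],[0,0,0]],[0.2,[0,0,0],[0,0,0]]]' &&  python3 -c "
from h import *
calc(-132,3,.03,90)"
```

```text
clock: 7.68
tool_pos: [0.4525, -0.257, 0.1528]
eef_rot: [0.089, 0.996, 0.001, 0.0]
contact_force: [0.2, -0.4, -0.8]
opening: 0.4
finger_force: 0.0
clock: 8.55
tool_pos: [0.4118, 0.0116, 0.1531]
eef_rot: [0.032, 0.999, 0.002, 0.0]
contact_force: [0.1, -0.4, -0.2]
opening: 0.399
finger_force: 0.0
clock 8.55 lane now (np.float64(-135.9), np.float64(9.4)) z 0.1531 tilt [ 0.001  0.004 -1.   ] F [ 0.1 -0.4 -0.2]
turn 1.04 shift [ -3.9  -6.9 123.1]
```

View pics/t2.png

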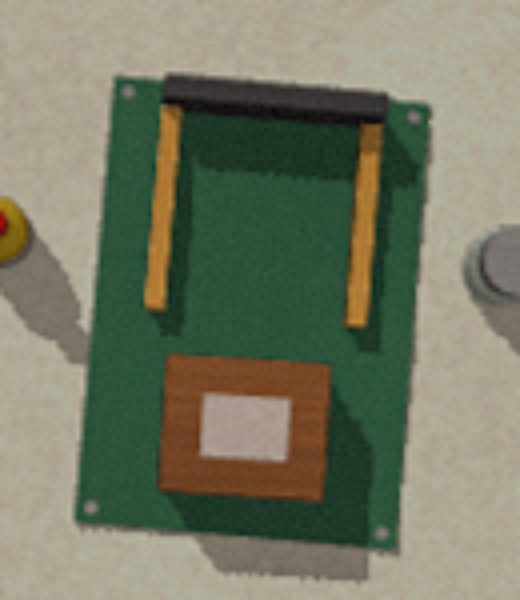

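The top view shows the case at (245,427), square to the lane and about 3 mm left of its middle line. I'll descend behind it.

```bash
python3 -m pendant '[[0.2,[-4,-7,0],[0,0,1]],[0.2,[0,0,40],[0,0,0]],[0.2,[0,0,40],[0,0,0]],[0.2,[0,0,35],[0,0,0]],[0.2,[0,0,8],[0,0,0]],[0.2,[0,0,0],[0,0,0]]]' &&  python3 -c "
from h import *
calc(-95,0,.03,90)"
```

```text
clock: 9.3
tool_pos: [0.4049, -0.0056, 0.0542]
eef_rot: [0.048, 0.999, -0.003, -0.017]
contact_force: [0.3, 0.6, 0.4]
opening: 0.402
finger_force: 0.0
clock 9.3 lane now (np.float64(-141.4), np.float64(-8.3)) z 0.0542 tilt [-0.034 -0.005 -0.999] F [0.3 0.6 0.4]
turn -0.75 shift [-47.2   8.5  22.5]
```

```bash
python3 -m pendant '[[0.2,[-8,8,0],[0,0,0]],[0.2,[-6,0,0],[0,0,0]],[0.2,[0,0,0],[0,0,0]]]' &&  python3 -c "
from h import *
calc(-95,0,.03,90);print(r.get_state()['q'])"
```

```text
clock: 9.68
tool_pos: [0.4203, 0.0018, 0.0546]
eef_rot: [0.048, 0.999, -0.003, -0.016]
contact_force: [-0.5, 0.6, -0.1]
opening: 0.4
finger_force: 0.0
clock 9.675 lane now (np.float64(-126.6), np.float64(0.4)) z 0.0546 tilt [-0.032 -0.004 -0.999] F [-0.5  0.6 -0.1]
turn -0.74 shift [-32.4  -0.2  23.6]
[-0.01400263  0.83341922 -0.16183933  2.27087043  1.002925    0.14142629
  0.34932187]
```

```bash
python3 -m pendant '[[0.2,[0,0,10],[0,0,0]],[0.2,[0,0,10],[0,0,0]],[0.2,[0,0,3],[0,0,0]],[0.2,[0,0,0],[0,0,0]]]' &&  python3 -c "
from h import *
calc(-95,0,.03,90);print(r.get_state()['q'])"
```

```text
clock: 10.18
tool_pos: [0.4188, 0.0023, 0.0316]
eef_rot: [0.047, 0.999, -0.003, -0.017]
contact_force: [-0.4, -1.2, -0.6]
opening: 0.403
finger_force: 0.0
clock 10.175 lane now (np.float64(-128.1), np.float64(0.6)) z 0.0316 tilt [-0.035 -0.004 -0.999] F [-0.4 -1.2 -0.6]
turn -0.58 shift [-33.2  -0.6   0.5]
[-0.08130585  0.88652931 -0.0553007   2.2799509   1.32489727  0.04446272
  0.0351791 ]
```

```bash
python3 -m pendant '[[0.2,[-3,0,0],[0,0,0]],[0.2,[-3,0,0],[0,-0.5,-0.5]],[0.2,[-2,0,0],[0,-0.5,0]],[0.2,[-2,0,0],[0,-0.5,0]],[0.2,[0,0,0],[0,0,0]]]' &&  python3 -c "
from h import *
calc(-95,0,.03,90);print(r.get_state()['q'])"
```

```text
clock: 10.8
tool_pos: [0.4288, 0.0016, 0.0316]
eef_rot: [0.042, 0.999, -0.003, -0.004]
contact_force: [-0.4, 0.9, 1.2]
opening: 0.397
finger_force: 0.0
clock 10.8 lane now (np.float64(-118.1), np.float64(0.8)) z 0.0316 tilt [-0.008 -0.006 -1.   ] F [-0.4  0.9  1.2]
turn -0.12 shift [-23.2  -0.8   1.4]
[-0.02615629  0.88595523 -0.14308759  2.27283358  1.5970843   0.11546301
 -0.229532  ]
```

```bash
python3 -m pendant '[[0.2,[-3,0,0],[0,0,0]],[0.2,[-3,0,0],[0,0,0]],[0.2,[-3,0,0],[0,0,0]],[0.2,[-3,-0.5,0],[0,0,0]],[0.2,[-3,-0.5,0],[0,0,0]],[0.2,[-3,-0.5,0],[0,0,0]],[0.2,[-3,-0.5,0],[0,0,0]],[0.2,[-3,-0.5,0],[0,0,0]]]' &&  python3 look.py t3; python3 -c "
from h import *
calc(-95,0,.03,90)"
```

```text
clock: 11.8
tool_pos: [0.4499, -0.0024, 0.0313]
eef_rot: [0.042, 0.999, -0.003, -0.006]
contact_force: [-5.7, 1.5, 4.9]
opening: 0.399
finger_force: 2.9
label [343.24731183 221.82795699] 93 (np.float64(-33.8), np.float64(0.0))
case lane (np.float64(-19.4), np.float64(-0.5)) corners [(np.float64(-12.9), np.float64(42.8)), (np.float64(-3.2), np.float64(-41.2)), (np.float64(-25.8), np.float64(-43.6)), (np.float64(-35.5), np.float64(40.2))]
q [ 0.05  0.89 -0.24  2.2   1.21  0.21  0.17]
clock 11.85 lane now (np.float64(-96.0), np.float64(-1.6)) z 0.0313 tilt [-0.012 -0.006 -1.   ] F [-4.9  1.1  3.7]
turn -0.06 shift [-1.1  1.6  1.3]
```

```bash
python3 - <<'E'
from h import *
d=cams.snapshot("wrist")["img"][:,:,::-1];t=cv2.imread("pics/t3.png")
o=np.zeros((600,800,3),np.uint8);o[:600,:400]=cv2.resize(t,None,fx=1,fy=1)[:,60:460];o[:250,400:]=cv2.resize(d,(400,250))
cv2.imwrite("pics/m3.png",o)
E
```

```text
(no output)
```

View pics/m3.png

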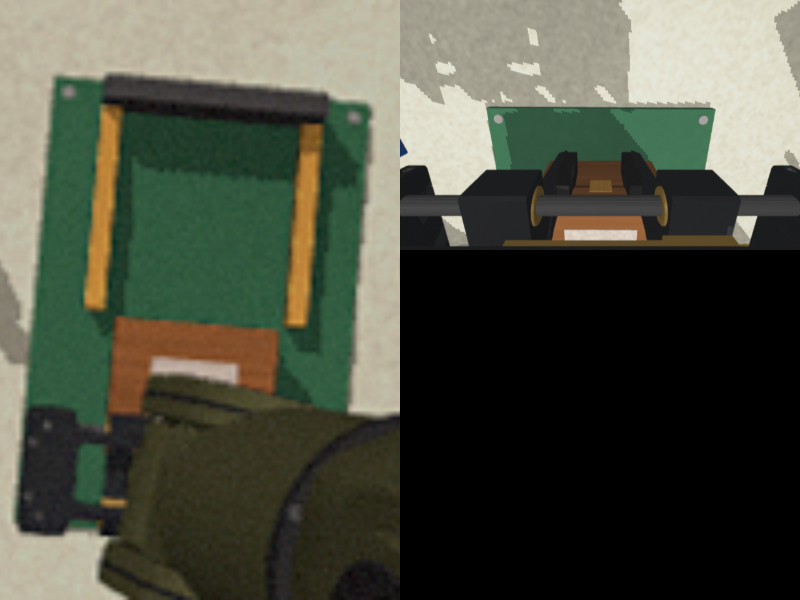

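```bash
cat > front.py <<'E'
from h import *
d=cams.snapshot("top")
R,h,S,v=masks(d,(295,395,140,275))
b=(R&(h>=8)&(h<=22)&(S>110)&(v<=138)|R&(S<80)&(v>120)&(h<25)).astype(np.uint8)
b=cv2.morphologyEx(b,cv2.MORPH_OPEN,np.ones((5,5)))
m=[x for x in blobs(b,60) if 325<x[2][0]<365][0][0]
p=onz(d,np.argwhere(m)[:,::-1],.066);X=(p[:,:2]-M)@U*1e3;Y=(p[:,:2]-M)@N*1e3
c=np.arange(-36,37,4);f=[X[abs(Y-k)<3].max() for k in c];k=np.polyfit(c,f,1)
e=[(Y[abs(X-x)<2].min(),Y[abs(X-x)<2].max()) for x in np.arange(k[1]-22,k[1]-5,3)]
print("front lon",k[1].round(1),"angle deg",-np.degrees(k[0]).round(1),"sides",np.median(e,0).round(1),"mid",np.median(e,0).mean().round(1))
E
python3 front.py
```

```text
Traceback (most recent call last):
  File "front.py", line 8, in <module>
    c=np.arange(-36,37,4);f=[X[abs(Y-k)<3].max() for k in c];k=np.polyfit(c,f,1)
                             ~~~~~~~~~~~~~~~~~^^
ValueError: zero-size array to reduction operation maximum which has no identity
```

```bash
sed -i 's/^m=.*/m=max((x for x in blobs(b,60) if 325<x[2][0]<365),key=lambda x:x[1][4]*(x[2][1]<235))[0]/' front.py; python3 front.py
```

```text
front lon -11.8 angle deg 9.6 sides [-42.8  41.1] mid -0.9
```

```bash
python3 - <<'E'
from h import *
d=cams.snapshot("top")
for p in [(324,209.5),(364.5,212.5),(322,232)]: print(lane(onz(d,p,.066)[0]))
for p in [(280+155/4,130+308/4),(280+357/4,130+326/4)]: print("railend",lane(onz(d,p,.026)[0]))
R,h,S,v=masks(d,(295,395,140,275))
for y in range(206,218): print(y,' '.join(f"{v[y,x]:3d}/{h[y,x]:2d}/{S[y,x]:3d}" for x in range(324,366,6)))
E
```

```text
(np.float64(-8.9), np.float64(47.1))
(np.float64(-7.9), np.float64(-47.6))
(np.float64(-61.4), np.float64(47.4))
railend (np.float64(-1.6), np.float64(59.7))
railend (np.float64(-2.2), np.float64(-63.8))
206  62/69/115  92/71/105  88/71/116  96/69/101  86/72/122  90/71/122  86/70/127
207  59/75/130  92/73/119  90/69/119  90/70/122  88/71/119  88/73/127  89/70/120
208  51/66/155  87/75/152  96/70/117  94/72/117  89/72/112  89/70/106  94/70/100
209 108/10/170 108/16/123  82/71/137  91/76/135  87/72/120  90/72/139  87/69/126
210 128/12/169 133/13/171 126/13/174 110/17/134  74/73/145  90/74/142  93/72/126
211 131/11/164 133/13/176 138/11/163 133/13/178 125/13/161  96/20/112  79/71/119
212 126/13/180 136/13/178 139/12/167 136/12/171 140/11/179 130/13/173 123/13/164
213 128/11/177 131/13/177 136/12/174 134/12/173 132/12/168 132/12/176 132/12/172
214 130/12/177 131/12/165 128/12/173 138/12/170 135/12/179 126/14/186 130/13/173
215 130/11/180 124/13/179 128/13/177 126/13/174 133/12/165 133/13/165 130/13/169
216 130/12/184 128/13/173 134/12/171 136/12/161 125/11/171 126/11/172 127/12/177
217 138/11/170 130/13/178 131/12/169 132/12/178 135/10/159 140/11/157 129/13/172
```

```bash
cat > side.py <<'E'
from h import *
d=cams.snapshot("top")
R,h,S,v=masks(d,(295,395,140,275));b=R&(h>=7)&(h<=23)&(S>105)
def edges(m,z,bins):
    o=[]
    for y in bins:
        x=np.flatnonzero(m[y])
        if len(x)>3: o.append([((onz(d,(q,y),z)[0][:2]-M)@np.array([U,N]).T*1e3) for q in(x[0]-.5,x[-1]+.5)])
    o=np.array(o);return [np.polyfit(o[:,i,0],o[:,i,1],1).round(3) for i in(0,1)],np.median(o[:,:,1],0).round(1)
C=np.indices(h.shape)[1]
print("left rail",edges(b&(C<335)&(v>115),.026,range(168,202)));print("right rail",edges(b&(C>355)&(v>115),.026,range(170,202)))
E
cat > case.py <<'E'
from side import *
import sys
y0,y1=map(int,sys.argv[1:3]);w=b|R&(S<80)&(v>120)&(h<25);w&=(C>318)&(C<372)
print("case",edges(w,.066,range(y0,y1)))
f=[]
for x in range(328,362):
    k=np.flatnonzero(w[:y1,x]&(np.arange(y1)>y0-25));f.append(np.array((onz(d,(x,k[0]-.5),.066)[0][:2]-M)@np.array([U,N]).T*1e3))
f=np.array(f);k=np.polyfit(f[:,1],f[:,0],1);print("front",k[1].round(1),"ang",-np.degrees(k[0]).round(2))
E
python3 case.py 214 226
```

```text
left rail ([array([-4.0000e-03,  6.7894e+01]), array([-3.0000e-03,  5.4845e+01])], array([67.7, 54.7]))
right rail ([array([-7.0000e-03, -5.5444e+01]), array([-2.0000e-03, -6.9013e+01])], array([-55.9, -69.2]))
case ([array([4.4000e-02, 5.0256e+01]), array([-3.6000e-02, -4.8982e+01])], array([ 48.8, -48.2]))
front -6.1 ang -0.04
```

The case is now 0.9 mm left of the lane centre and parallel to it, with about 7 mm to spare on each side. I'll push on in.

```bash
python3 -m pendant '[[0.2,[-4,-0.3,0],[0,0,0]],[0.2,[-4,-0.3,0],[0,0,0]],[0.2,[-4,-0.2,0],[0,0,0]],[0.2,[-4,0,0],[0,0,0]],[0.2,[-4,0,0],[0,0,0]],[0.2,[-4,0,0],[0,0,0]],[0.2,[-4,0,0],[0,0,0]],[0.2,[-4,0,0],[0,0,0]]]' &&  python3 -c "
from h import *
calc(35,-3,.03,90)"; python3 case.py 206 216
```

```text
clock: 13.1
tool_pos: [0.4821, -0.0066, 0.0309]
eef_rot: [0.042, 0.999, -0.004, -0.006]
contact_force: [-5.2, 0.8, 4.5]
opening: 0.398
finger_force: 3.0
clock 13.1 lane now (np.float64(-64.4), np.float64(-2.9)) z 0.0309 tilt [-0.012 -0.007 -1.   ] F [-5.2  0.8  4.5]
turn -0.07 shift [-99.4  -0.   -0.3]
left rail ([array([-5.0000e-03,  6.8022e+01]), array([ 0.321, 31.526])], array([67.8, 54.4]))
right rail ([array([ -0.234, -38.248]), array([-2.0000e-03, -6.9013e+01])], array([-55.8, -69.2]))
case ([array([ 0.568, 56.894]), array([ -2.584, -31.904])], array([48. , -4.1]))
front 25.5 ang 0.39
```

```bash
python3 -m pendant '[[0.2,[-4,0,0],[0,0,0]],[0.2,[-4,0,0],[0,0,0]],[0.2,[-4,0,0],[0,0,0]],[0.2,[-4,0,0],[0,0,0]],[0.2,[-4,0,0],[0,0,0]],[0.2,[-4,0,0],[0,0,0]],[0.2,[-4,0,0],[0,0,0]],[0.2,[-4,0,0],[0,0,0]]]' && python3 -c "
from h import *
calc(35,-3,.03,90)
d=cams.snapshot('top')
cv2.imwrite('pics/t4.png',cv2.resize(d['img'][130:280,280:410,::-1],None,fx=4,fy=4))"; python3 case.py 198 205
```

```text
clock: 14.15
tool_pos: [0.5142, -0.0092, 0.0306]
eef_rot: [0.042, 0.999, -0.004, -0.006]
contact_force: [-6.2, 0.5, 4.7]
opening: 0.401
finger_force: 3.0
clock 14.15 lane now (np.float64(-32.1), np.float64(-2.9)) z 0.0306 tilt [-0.012 -0.007 -1.   ] F [-6.2  0.5  4.7]
turn -0.07 shift [-67.2  -0.1  -0.2]
left rail ([array([-9.0000e-03,  6.8088e+01]), array([0.549, 6.37 ])], array([67.6, 25.9]))
right rail ([array([ 3.6000e-02, -5.9179e+01]), array([-2.5000e-02, -6.7078e+01])], array([-56.2, -69.1]))
case ([array([ 0.084, 60.687]), array([-2.132, 24.435])], array([61.5,  0.8]))Traceback (most recent call last):
  File "case.py", line 7, in <module>
    k=np.flatnonzero(w[:y1,x]&(np.arange(y1)>y0-25));f.append(np.array((onz(d,(x,k[0]-.5),.066)[0][:2]-M)@np.array([U,N]).T*1e3))
                                                                                 ~^^^
IndexError: index 0 is out of bounds for axis 0 with size 0
```

View pics/t4.png

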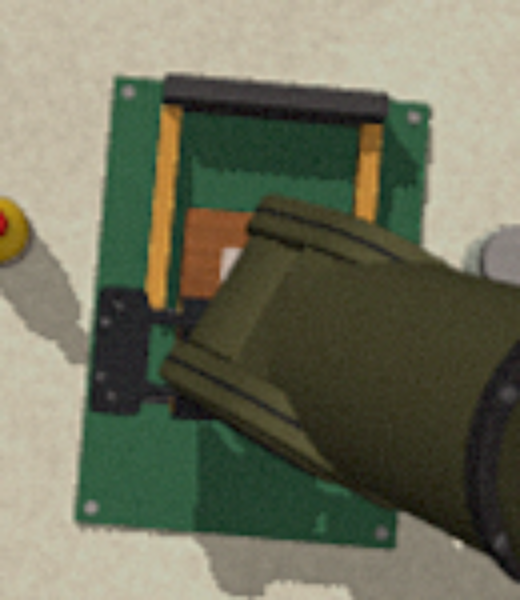

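The case's left edge runs at x≈183, with a clear green gap to the left rail (x≈172). It is still square, so I'll carry on.

```bash
python3 -m pendant '[[0.2,[-4,0,0],[0,0,0]],[0.2,[-4,0,0],[0,0,0]],[0.2,[-4,0,0],[0,0,0]],[0.2,[-4,0,0],[0,0,0]],[0.2,[-4,0,0],[0,0,0]],[0.2,[-4,0,0],[0,0,0]],[0.2,[-4,0,0],[0,0,0]],[0.2,[-4,0,0],[0,0,0]]]' && python3 -m pendant '[[0.2,[-4,0,0],[0,0,0]],[0.2,[-4,0,0],[0,0,0]],[0.2,[-4,0,0],[0,0,0]],[0.2,[-4,0,0],[0,0,0]],[0.2,[-3,0,0],[0,0,0]],[0.2,[-3,0,0],[0,0,0]],[0.2,[-2,0,0],[0,0,0]]]' && python3 -c "
from h import *
calc(35,-3,.03,90)"
```

```text
clock: 15.25
tool_pos: [0.5466, -0.0117, 0.0303]
eef_rot: [0.042, 0.999, -0.004, -0.006]
contact_force: [-7.0, 0.2, 5.8]
opening: 0.4
finger_force: 3.2
clock: 16.12
tool_pos: [0.5706, -0.0137, 0.0301]
eef_rot: [0.042, 0.999, -0.004, -0.006]
contact_force: [-6.2, -0.2, 6.1]
opening: 0.401
finger_force: 3.1
clock 16.125 lane now (np.float64(24.4), np.float64(-2.6)) z 0.0301 tilt [-0.011 -0.007 -1.   ] F [-6.2 -0.2  6.1]
turn -0.06 shift [-10.6  -0.4   0. ]
```

Not at the stop yet. I'll go on slowly until the force jumps.

```bash
for i in 1 2 3; do :; done; python3 -m pendant '[[0.2,[-2,0,0],[0,0,0]],[0.2,[-2,0,0],[0,0,0]],[0.2,[-1,0,0],[0,0,0]]]'; python3 -m pendant '[[0.2,[-1,0,0],[0,0,0]],[0.2,[-1,0,0],[0,0,0]]]'
```

```text
clock: 16.5
tool_pos: [0.5756, -0.014, 0.0301]
eef_rot: [0.042, 0.999, -0.004, -0.006]
contact_force: [-5.7, 0.3, 5.3]
opening: 0.4
finger_force: 3.0
clock: 16.75
tool_pos: [0.5775, -0.0142, 0.0301]
eef_rot: [0.042, 0.999, -0.004, -0.006]
contact_force: [-6.2, 0.7, 6.1]
opening: 0.4
finger_force: 3.1
```

```bash
python3 -m pendant '[[0.2,[-1,0,0],[0,0,0]],[0.2,[-1,0,0],[0,0,0]]]'; python3 -m pendant '[[0.2,[-1,0,0],[0,0,0]],[0.2,[-1,0,0],[0,0,0]]]'
```

```text
clock: 17.0
tool_pos: [0.5794, -0.0144, 0.0301]
eef_rot: [0.042, 0.999, -0.004, -0.006]
contact_force: [-6.3, 0.9, 5.5]
opening: 0.398
finger_force: 3.1
clock: 17.25
tool_pos: [0.5805, -0.0145, 0.03]
eef_rot: [0.042, 0.999, -0.004, -0.007]
contact_force: [-9.4, 1.2, 8.9]
opening: 0.397
finger_force: 4.8
```

```bash
python3 -m pendant '[[0.2,[-1,0,0],[0,0,0]],[0.2,[0,0,0],[0,0,0]]]'
```

```text
clock: 17.5
tool_pos: [0.5804, -0.0145, 0.0299]
eef_rot: [0.042, 0.999, -0.004, -0.007]
contact_force: [-10.2, 0.8, 8.6]
opening: 0.401
finger_force: 5.2
```

The fingers stopped advancing and the force rose at TCP lane x≈34, matching the prediction, so the case is at the stop. I'll back away and check.

```bash
python3 -m pendant '[[0.2,[4,0,0],[0,0,0]],[0.2,[15,0,0],[0,0,0]],[0.2,[30,0,0],[0,0,0]],[0.2,[20,0,-30],[0,0,0]],[0.2,[0,0,-50],[0,0,0]],[0.2,[0,-30,-50],[0,0,0]],[0.2,[0,-60,0],[0,0,0]],[0.2,[0,-60,0],[0,0,0]]]' && python3 -m pendant '[[0.2,[0,-60,0],[0,0,0]],[0.2,[0,-50,0],[0,0,0]],[0.2,[0,0,0],[0,0,0]],[0.2,[0,0,0],[0,0,0]]]' && python3 case.py 168 184; python3 -c "
from h import *
d=cams.snapshot('top')
cv2.imwrite('pics/t5.png',cv2.resize(d['img'][130:280,230:430,::-1],None,fx=4,fy=4))"
```

```text
clock: 18.5
tool_pos: [0.5055, -0.1593, 0.1628]
eef_rot: [0.042, 0.999, -0.004, -0.002]
contact_force: [0.1, -0.4, 0.9]
opening: 0.4
finger_force: 0.0
clock: 19.0
tool_pos: [0.4954, -0.2665, 0.1626]
eef_rot: [0.042, 0.999, -0.003, -0.003]
contact_force: [0.6, 1.4, 0.5]
opening: 0.401
finger_force: 0.0
left rail ([array([-4.0000e-03,  6.7499e+01]), array([-0.28 , 63.587])], array([67.3, 54.5]))
right rail ([array([  0.353, -61.424]), array([ 6.2000e-02, -7.0484e+01])], array([-30.8, -67.3]))
case ([array([6.2000e-02, 6.2089e+01]), array([  0.075, -63.445])], array([ 66.3, -57.4]))
front 150.8 ang 3.92
```

View pics/t5.png

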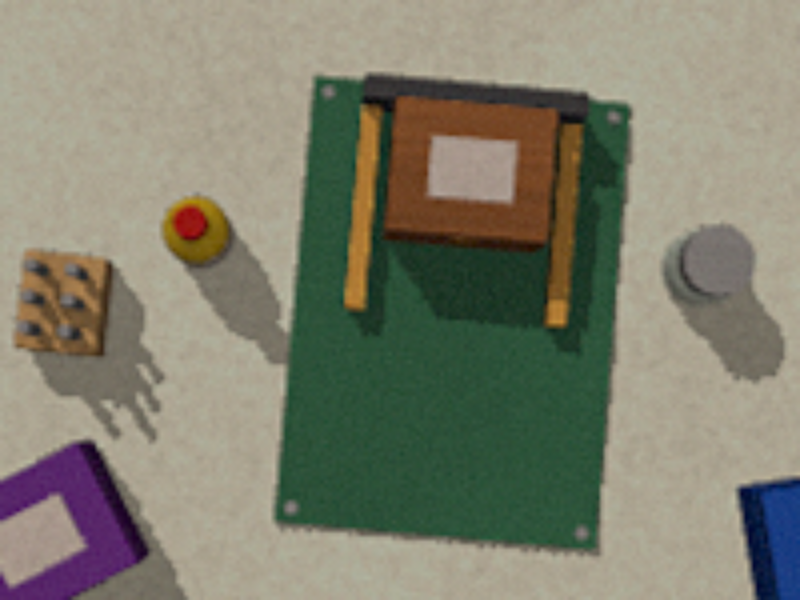

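The case top spans (388–557, 97–245), against the stop and square between both rails. The bystanders are where they were. One quick numeric check, then I'll hand in.

```bash
python3 - <<'E'
from h import *
d=cams.snapshot("top");c=lane(onz(d,(347.9,171.9),.066)[0]);print(c)
if 79<c[0]<90 and abs(c[1])<6: print(r.finish_job())
E
```

```text
(np.float64(83.9), np.float64(-1.5))
the job is handed in; nothing more can be done
None
```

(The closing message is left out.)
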